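# Find the free flap of the glass-blank chest and push it open

### The job

Under three of the chest's four identical flaps the compartments are packed with glass and the flap cannot swing; under one there is room. Press down on the round pads at the front ends of the flaps, one flap at a time and without forcing any, until you find the one that rocks, then push its front end all the way down so that it stays open at its stop, and draw back. Only press and push: nothing is to be picked up, and the tools and jars lying around stay where they are.

Things in the scene. Friction and masses are not known exactly. Their poses are not given: they have to be found in the camera images.
- chest: Fixed plywood chest for glass blanks, 172 (x) by 404 (y) by 100 mm high, standing on the bench; origin at the centre of its underside, x points from its front (the robot's side) to its back, y along the row of flaps, z up. Its top has four identical openings 109 by 84 mm in a row along y, centred at y = +144, +48, -48 and -144 mm, with 12 mm walls between; each is closed by a flap. The back 51 mm of the top is a plain ledge on which small things lie.
- press_a (a point): Centre of the flat round black pad (26 mm) on top of the leftmost (+y) flap, near its front end; turns with the flap, 100 mm above the bench when shut. Flap: aluminium plate 105 (x) by 80 (y) by 6 mm, flush when shut, see-sawing on a pivot along y, 45 mm behind the pad: 72 mm in front of it swing down, 33 mm behind it swing up. A fingertip going straight down at the pad meets the open stop 40 to 50 mm down.
- flap_a (a joint): Angle of the leftmost (+y) flap in rad: 0 shut and flush, grows as its front end goes down, stop at 0.9. A flap over a packed compartment gives at most 0.05 (and stays so) and feels solid; the free one (which one differs each time) has a stiff-moving pivot: 1 to 3 N at the pad moves it, the front end sinks, and it stays at whatever angle it is left. Pivots suffer above 40 N.
- press_b (a point): Centre of the flat round black pad (26 mm) on top of the second from the left flap, near its front end; turns with the flap, 100 mm above the bench when shut. Flap: aluminium plate 105 (x) by 80 (y) by 6 mm, flush when shut, see-sawing on a pivot along y, 45 mm behind the pad: 72 mm in front of it swing down, 33 mm behind it swing up. A fingertip going straight down at the pad meets the open stop 40 to 50 mm down.
- flap_b (a joint): Angle of the second from the left flap in rad: 0 shut and flush, grows as its front end goes down, stop at 0.9. A flap over a packed compartment gives at most 0.05 (and stays so) and feels solid; the free one (which one differs each time) has a stiff-moving pivot: 1 to 3 N at the pad moves it, the front end sinks, and it stays at whatever angle it is left. Pivots suffer above 40 N.
- press_c (a point): Centre of the flat round black pad (26 mm) on top of the second from the right flap, near its front end; turns with the flap, 100 mm above the bench when shut. Flap: aluminium plate 105 (x) by 80 (y) by 6 mm, flush when shut, see-sawing on a pivot along y, 45 mm behind the pad: 72 mm in front of it swing down, 33 mm behind it swing up. A fingertip going straight down at the pad meets the open stop 40 to 50 mm down.
- flap_c (a joint): Angle of the second from the right flap in rad: 0 shut and flush, grows as its front end goes down, stop at 0.9. A flap over a packed compartment gives at most 0.05 (and stays so) and feels solid; the free one (which one differs each time) has a stiff-moving pivot: 1 to 3 N at the pad moves it, the front end sinks, and it stays at whatever angle it is left. Pivots suffer above 40 N.
- press_d (a point): Centre of the flat round black pad (26 mm) on top of the rightmost (-y) flap, near its front end; turns with the flap, 100 mm above the bench when shut. Flap: aluminium plate 105 (x) by 80 (y) by 6 mm, flush when shut, see-sawing on a pivot along y, 45 mm behind the pad: 72 mm in front of it swing down, 33 mm behind it swing up. A fingertip going straight down at the pad meets the open stop 40 to 50 mm down.
- flap_d (a joint): Angle of the rightmost (-y) flap in rad: 0 shut and flush, grows as its front end goes down, stop at 0.9. A flap over a packed compartment gives at most 0.05 (and stays so) and feels solid; the free one (which one differs each time) has a stiff-moving pivot: 1 to 3 N at the pad moves it, the front end sinks, and it stays at whatever angle it is left. Pivots suffer above 40 N.
- frit_jar: Closed glass jar with black cap, 54 mm across, 85 mm tall, on the bench left of the chest; origin under its centre.
- tub: Open white plastic tub 100 by 75 by 50 mm, on the bench right of the chest; origin under its centre.
- pliers: Red-handled pliers, about 150 mm long, 13 mm high, lying on the bench in front of the chest; origin near the joint of the pliers.
- square: Flat dark steel L-square, arms 160 and 118 mm over all, 28 mm wide, 8 mm thick, lying on the bench in front of the chest; origin under the middle of its long arm.
- cutter: Brass glass cutter, 12 by 115 by 10 mm, lying on the chest's back ledge; origin under the middle of its handle.
- sample_tile: Amber glass tile 32 by 60 by 6 mm lying on the chest's back ledge; origin under its centre.
- tin: Small round tin, 30 mm across, 16 mm high, on the chest's back ledge; origin under its centre.
- cup: White ceramic cup, 70 mm across, 80 mm tall, on the bench to the robot's left; origin under its centre.

How it is judged:
By the outcome, as a careful person would: the job done as asked, in the order asked, and still so for the second after the job is handed in, with the robot touching nothing.
It also fails if it takes over 48 s, if anything falls off the work surface, if the arm or the gripper's body presses on something with over 40 N, if the wrist force passes 120 N, or if a joint passes its speed limit or range.

### The arm

A 6-joint arm with a two-finger parallel gripper is mounted at the origin on the work surface. World frame = base frame: x ahead of the robot, y to its left, z up, the work surface at z = 0. Lengths are in mm, angles in rad, forces in N, time in s.
With the tool pointing down it reaches from about 225 to 875 mm from the base axis. Payload 3.4 kg.
Tool frame: the origin (TCP) lies midway between the tips of the shut fingers; the grasp point (between the pads) lies 19 mm behind it; z points along the fingers, y is the direction in which the jaws open and shut (so a half turn about z gives the same grasp; the last joint's range is limited). The gripper opens to 85 mm and grips with 20 to 120 N. Pads are 22 mm wide; open, the fingers measure 114 mm over their backs; the gripper's body (76 mm by 85 mm) begins 54 mm behind the grasp point. The pads swing forward as they close: fully open they stand 13 mm farther back than shut.
Start: joints at [1.036, 0.276, 1.505, -0, 1.361, -0.121], TCP at [231.224, 526.499, 205.528] pointing down, gripper open.
Joint ranges: [-2.89, 2.89], [-0.75, 2.08], [0.22, 2.7], [-1.18, 4.32], [0.11, 2.71], [-2.7, 2.7]. Speed limits (rad/s): [2.57, 2.57, 3.14, 3.14, 3.14, 3.14].

### API

Orientations are given as a rotation vector (axis times angle).
In Python, from workcell import sense, snapshot, hand_in gives the robot as it stands.
- The arm moves only by the shell command python3 -m handwheel 'ROWS' [FORCE]. ROWS is text: rows parted by semicolons, each of 5 numbers parted by spaces: the shift along the world's x, y, z as a fraction of full scale, then the turn about the world's z as a fraction of full scale, then the opening, from -1 (shut) to 1 (fully open), so that 0 is half open. A call has 1 to 10 rows; each row shifts and turns the commanded pose from where the row before left it; what a row does not reach is not made up. Full scale, the value 1, is 0.04 m for a shift and 6 degrees for a turn. A row lasts 1/12 s, in which the tool goes at most 41.7 mm and 7.16 degrees, less where a joint would pass 70% of its speed; a pose out of reach is approached as far as the arm can. A call with a number of a shift or a turn outside -1 to 1 is refused whole. A call with a gripper value outside its range is refused whole. The fingers move at their own pace and stop on an object; FORCE is the grip in N (left out, the last holds). Time passes only in rows, so rows that do not move let the fingers close. It gives the time, the measured TCP pose, the force and the opening at its end, in the units of the state.
- sense(): the state, without advancing time (a new reading comes with each control period).
- snapshot(name): name is "scene" or "top" or "wrist"; returns a dict with "frame" (384x512x3 uint8, red, green, blue), "vfov" (degrees; the focal length in pixels is half the picture's height over the tangent of half this angle, whatever the lens; pixels are square), "cx", "cy" (the principal point, pixels), "k1" (the pictures are not rectified: a ray, as slopes to the right and down, at radius r is drawn at 1 + k1 r^2 times it, then the intrinsics apply), "pose" (4x4, takes a point from camera to world coordinates); the wrist camera has in their place "tool_from_camera" (4x4, takes a point from camera to tool coordinates, whose origin is the TCP and whose axes are the flange's). Camera axes: x right, y up, looking along -z (the intrinsics and any distortion apply to the point x, -y, -z); pixel columns grow to the right and rows downward; lengths in mm; the calibration is good to about 2 mm. A picture is of the moment at which its call begins: read the wrist's pose just before it. There is no depth.
- hand_in(): hands the job in, once; it reports no verdict.
The state is a dict: "time_s": time; "joint_pos": joint angles; "joint_velocities": joint speeds; "joint_torque": joint torques, N m; "tcp_pos": TCP position; "tool_rot": TCP orientation; "contact_force": force on the tool from outside, world axes, zero at the start; "torque": the same for the moment, N m; "width": opening from 0.0 (shut) to 1.0 (fully open).
Only numpy, scipy, OpenCV 4.12 (cv2) and the standard library are available. Lean on these libraries where they do the work, as an engineer would, in place of code of your own. Each camera call takes 0.05 s, during which the arm holds its last target. There are 200 camera calls.

## Working session

There is one attempt and no reset: what is moved stays moved. The work goes in short steps, Python scripts to look and compute and a shell command to move; the robot and the scene stay as the last step left them, time stands still between calls to the robot, and variables do not carry over. Pictures are saved under pics/ and viewed, about 8 in all and at most 12, crops included, and the job is handed in when it is done.

```bash
mkdir -p pics; cat > h.py <<'E'
import numpy as np, cv2
from workcell import sense, snapshot
def ray(s,u,v):
    f=s["frame"].shape[0]/2/np.tan(np.radians(s["vfov"])/2)
    K=np.array([[f,0,s["cx"]],[0,f,s["cy"]],[0,0,1.]])
    p=cv2.undistortPoints(np.array([[[u,v]]],float),K,np.array([s["k1"],0,0,0,0.]))[0,0]
    # note: model r' = r(1+k1 r^2), same as OpenCV
    P=np.array(s["pose"]); d=P[:3,:3]@np.array([p[0],-p[1],-1]); return P[:3,3],d
def plane(s,u,v,z):
    o,d=ray(s,u,v); return o+d*(z-o[2])/d[2]
E
python3 - <<'E'
from h import *
import pickle
st=sense();print(st)
S={}
for n in("scene","top"):
    s=snapshot(n);S[n]=s;print(n,s["vfov"],s["cx"],s["cy"],s["k1"],np.round(s["pose"],2).tolist())
    cv2.imwrite(f"pics/{n}0.png",s["frame"][:,:,::-1])
pickle.dump(S,open("S.pkl","wb"))
E
```

```text
{'time_s': 0.0, 'joint_pos': array([ 1.03600478e+00,  2.76568709e-01,  1.50613676e+00, -1.58077285e-05,
        1.36067645e+00, -1.21009312e-01]), 'joint_velocities': array([0.00195668, 0.00107292, 0.00103476, 0.00030394, 0.00116732,
       0.00198508]), 'joint_torque': array([-1.58168357e-03, -4.16771543e+01, -2.45800978e+01, -8.65155052e-04,
        1.12753763e-02, -4.56017730e-06]), 'tcp_pos': array([230.91548443, 525.97212846, 204.65328658]), 'tool_rot': array([-6.45219979e-01, -3.07404621e+00,  2.66816699e-03]), 'contact_force': array([-0.83679102, -0.02795073,  0.61667502]), 'torque': array([ 0.03984121, -0.02133132, -0.0351593 ]), 'width': 1.003945023158996}
scene 46.88784271246382 254.11833496562923 193.02221323660095 -0.11922285106191464 [[0.29, -0.72, 0.63, 1161.52], [0.96, 0.22, -0.19, -132.87], [-0.0, 0.66, 0.75, 883.87], [0.0, 0.0, 0.0, 1.0]]
top 52.48423195023697 253.27433064381597 193.54926804301832 -0.10121436908214207 [[-0.01, 1.0, -0.08, 400.15], [-1.0, -0.01, 0.0, 46.69], [-0.0, 0.08, 1.0, 1054.31], [0.0, 0.0, 0.0, 1.0]]
```

View pics/top0.png

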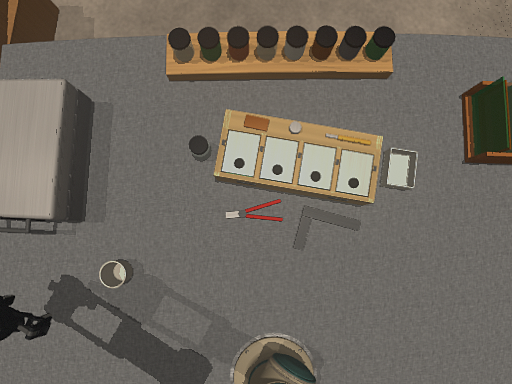

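View pics/scene0.png

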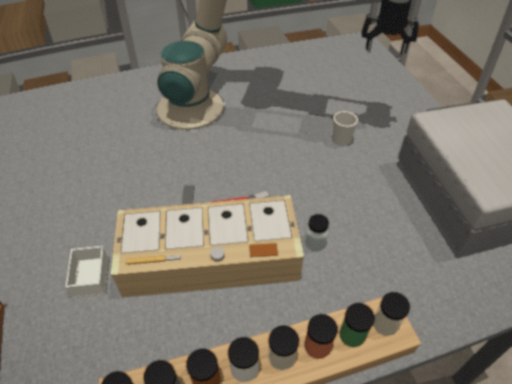

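The top view shows four dark pads near (239,163), (277,170), (315,176), (353,183). The scene view has the same pads, in reverse order, at (142,222), (184,218), (227,214) and (268,211). All flaps look shut.

```bash
python3 - <<'E'
from h import *
import pickle
S=pickle.load(open("S.pkl","rb"))
seeds={"top":[(239,163),(277,170),(315,176),(353,183)],"scene":[(268,211),(227,214),(184,218),(142,222)]}
R={}
for n in S:
    s=S[n]; g=cv2.cvtColor(s["frame"],cv2.COLOR_RGB2GRAY)
    _,_,st,c=cv2.connectedComponentsWithStats((g<75).astype(np.uint8))
    L=[]
    for q in seeds[n]:
        i=np.argmin([np.hypot(*(c[k]-q))+(st[k,4]>400)*99 for k in range(len(c))])
        p=plane(s,*c[i],100); L.append(p); print(n,c[i].round(1),st[i,4],p.round(1))
    L=np.array(L); R[n]=L; print("spacing",np.linalg.norm(np.diff(L,axis=0),axis=1).round(1))
for i in range(4):
    o1,d1=ray(S["top"],0,0)
m=(R["top"]+R["scene"])/2; v=m[0]-m[3]; print("mean",m.round(1),"yaw",np.degrees(np.arctan2(-v[0],v[1])))
from scipy.spatial.transform import Rotation as Ro
st=sense();print("tool axes",Ro.from_rotvec(st["tool_rot"]).as_matrix().round(3))
E
```

```text
scene [268.1 210.4] 37 [557.6  81.5 100. ]
scene [226.  214.2] 35 [539.9 -13.2 100. ]
scene [183.7 218. ] 36 [ 522.1 -107.5  100. ]
scene [141.4 221.6] 38 [ 504.3 -201.5  100. ]
spacing [96.3 96.  95.7]
top [238.6 162.8] 77 [558.   81.5 100. ]
top [276.9 169.4] 74 [540.1 -13.  100. ]
top [315.1 176.2] 72 [ 521.8 -107.2  100. ]
top [353.3 182.8] 75 [ 504.1 -202.3  100. ]
spacing [96.1 96.  96.7]
mean [[ 557.8   81.5  100. ]
 [ 540.   -13.1  100. ]
 [ 522.  -107.3  100. ]
 [ 504.2 -201.9  100. ]] yaw -10.710904735388809
tool axes [[-0.916  0.402 -0.001]
 [ 0.402  0.916 -0.001]
 [ 0.    -0.002 -1.   ]]
```

Both views agree within 1 mm and the 96 mm spacing is right. I'll close the fingers and move over pad A.

```bash
python3 -m handwheel '0.5 -0.7 0 0.2 -1;0.5 -0.7 0 0.2 -1;0.5 -0.7 0 0.2 -1;0.5 -0.7 0 0.2 -1;0.5 -0.7 0 0.2 -1;0.5 -0.7 0 0.2 -1;0.5 -0.7 0 0.2 -1;0.5 -0.7 0 0.2 -1;0.5 -0.7 0 0.3 -1;0.5 -0.7 0 0.3 -1' 40
```

```text
time_s: 0.93
tcp_pos: [431.6, 244.9, 205.3]
tool_rot: [-0.285, -3.128, 0.0]
contact_force: [0.8, -0.1, -0.8]
width: 0.005
```

```bash
python3 -m handwheel '0.525 -0.68 0 0 -1;0.525 -0.68 0 0 -1;0.525 -0.68 0 0 -1;0.525 -0.68 0 0 -1;0.525 -0.68 0 0 -1;0.525 -0.68 0 0 -1;0 0 -0.8 0 -1;0 0 -0.8 0 -1;0 0 -0.5 0 -1;0 0 0 0 -1'
```

```text
time_s: 1.77
tcp_pos: [553.1, 82.7, 116.5]
tool_rot: [-0.288, -3.117, 0.002]
contact_force: [-1.1, 0.1, -1.3]
width: -0.001
```

```bash
python3 -m handwheel '0.1 0 0 0 -1;0 0 0 0 -1;0 0 -0.2 0 -1;0 0 0 0 -1'; python3 -m handwheel '0 0 -0.05 0 -1;0 0 0 0 -1'
```

```text
time_s: 2.1
tcp_pos: [561.6, 83.5, 113.9]
tool_rot: [0.287, 3.127, 0.0]
contact_force: [0.3, -0.2, 0.2]
width: 0.003
time_s: 2.27
tcp_pos: [561.2, 83.4, 111.8]
tool_rot: [0.287, 3.128, 0.0]
contact_force: [0.2, 0.5, 0.6]
width: 0.001
```

```bash
python3 -m handwheel '-0.08 -0.03 -0.12 0 -1;0 0 0 0 -1;0 0 0 0 -1'; python3 -m handwheel '0 0 -0.1 0 -1;0 0 0 0 -1;0 0 0 0 -1';python3 -m handwheel '0 0 -0.05 0 -1;0 0 0 0 -1;0 0 0 0 -1'
```

```text
time_s: 2.52
tcp_pos: [557.4, 82.0, 106.5]
tool_rot: [-0.288, -3.128, 0.0]
contact_force: [0.5, -0.5, 0.2]
width: 0.001
time_s: 2.77
tcp_pos: [557.9, 82.1, 102.4]
tool_rot: [-0.288, -3.128, -0.0]
contact_force: [0.4, -0.2, 0.2]
width: -0.004
time_s: 3.02
tcp_pos: [558.0, 82.1, 100.6]
tool_rot: [-0.288, -3.128, -0.0]
contact_force: [-0.6, 0.1, -0.4]
width: 0.001
```

```bash
for i in 1; do python3 -m handwheel '0 0 -0.03 0 -1;0 0 0 0 -1;0 0 0 0 -1'; python3 -m handwheel '0 0 -0.03 0 -1;0 0 0 0 -1;0 0 0 0 -1'; done
```

```text
time_s: 3.27
tcp_pos: [558.0, 82.1, 99.5]
tool_rot: [-0.288, -3.128, -0.0]
contact_force: [0.1, 0.4, -0.1]
width: 0.001
time_s: 3.52
tcp_pos: [557.9, 82.1, 98.2]
tool_rot: [-0.288, -3.128, -0.0]
contact_force: [0.4, -0.0, -0.6]
width: 0.001
```

```bash
python3 -m handwheel '0 0 -0.03 0 -1;0 0 0 0 -1;0 0 0 0 -1'|grep -E "pos|force"; python3 -m handwheel '0 0 -0.03 0 -1;0 0 0 0 -1;0 0 0 0 -1'|grep -E "pos|force"
```

```text
tcp_pos: [557.9, 82.1, 97.0]
contact_force: [0.3, 0.6, -0.4]
tcp_pos: [558.0, 82.1, 95.9]
contact_force: [-0.1, 0.1, 0.5]
```

```bash
for k in 1; do python3 -m handwheel '0 0 -0.03 0 -1;0 0 0 0 -1;0 0 0 0 -1'|grep -E "pos|force"; python3 -m handwheel '0 0 -0.03 0 -1;0 0 0 0 -1;0 0 0 0 -1'|grep -E "pos|force";done; python3 - <<'E'
from h import *
s=snapshot("scene");cv2.imwrite("pics/a.png",cv2.resize(s["frame"][170:310,100:340],None,fx=3,fy=3,interpolation=2)[:,:,::-1])
E
```

```text
tcp_pos: [558.0, 82.1, 94.6]
contact_force: [0.2, -0.0, -0.5]
tcp_pos: [558.0, 82.1, 93.4]
contact_force: [0.2, 0.3, 0.0]
```

View pics/a.png

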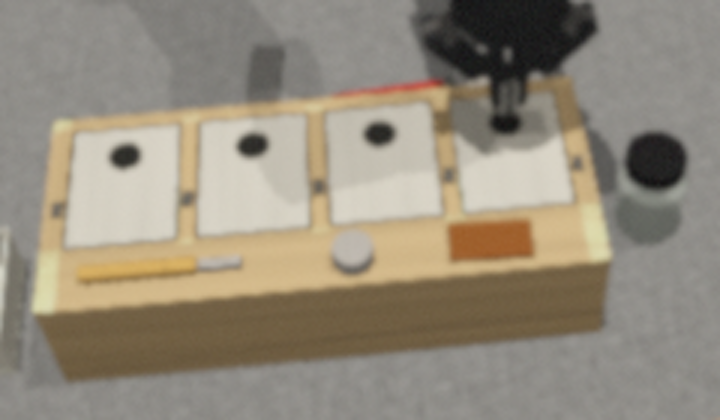

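The fingers are over pad A at crop (505,120), and there is no visible gap or tilt. The force is still about zero, so I'll keep creeping down.

```bash
python3 -m handwheel '0 0 -0.03 0 -1;0 0 0 0 -1;0 0 0 0 -1'|grep -E "pos|force"; python3 -m handwheel '0 0 -0.03 0 -1;0 0 0 0 -1;0 0 0 0 -1'|grep -E "pos|force"; python3 -m handwheel '0 0 -0.03 0 -1;0 0 0 0 -1;0 0 0 0 -1'|grep -E "pos|force"
```

```text
tcp_pos: [557.9, 82.1, 92.2]
contact_force: [-0.2, -0.6, 0.4]
tcp_pos: [558.0, 82.1, 91.0]
contact_force: [-0.8, 0.5, -0.8]
tcp_pos: [557.9, 82.1, 89.8]
contact_force: [0.1, 0.4, 0.2]
```

```bash
python3 - <<'E'
from h import *
import pickle
S=pickle.load(open("S.pkl","rb"))
st=sense();print(st["tcp_pos"],st["contact_force"],st["torque"])
s=snapshot("scene");w=snapshot("wrist")
c=lambda f:cv2.resize(f[185:260,235:320],None,fx=4,fy=4,interpolation=2)
a=np.hstack([c(S["scene"]["frame"]),c(s["frame"])])
b=cv2.resize(w["frame"],(340,255)); b=cv2.copyMakeBorder(b,0,0,0,a.shape[1]-340,0)
cv2.imwrite("pics/b.png",np.vstack([a,b])[:,:,::-1])
E
```

```text
[557.93850634  82.09629132  89.84291345] [0.13585569 0.43452084 0.24371129] [ 0.0241302  -0.01502311  0.03112626]
```

View pics/b.png

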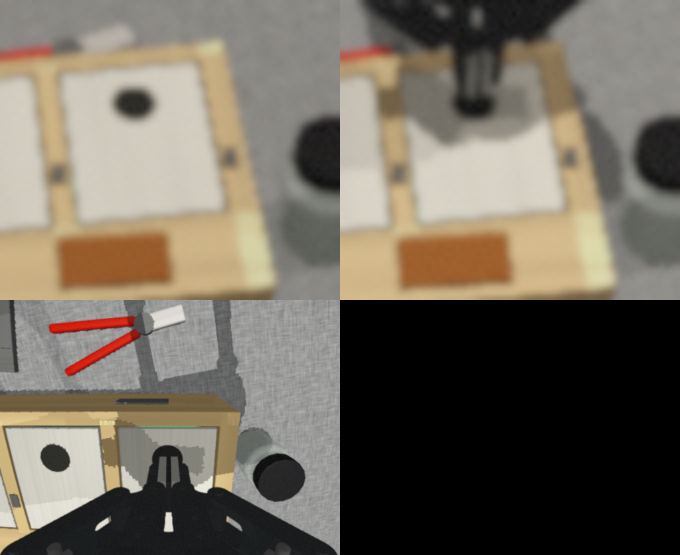

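```bash
python3 - <<'E'
from h import *
import pickle
S=pickle.load(open("S.pkl","rb"))
s=snapshot("scene");w=snapshot("wrist");t=snapshot("top")
c=lambda s:cv2.resize(s["frame"][185:260,235:320],None,fx=4,fy=4,interpolation=2)
x=lambda s:cv2.resize(s["frame"][120:195,210:295],None,fx=4,fy=4,interpolation=2)
b=cv2.resize(w["frame"][140:290,100:380],(680,364),interpolation=2)
r=cv2.resize(np.hstack([x(S["top"]),x(t)]),(560,247))
cv2.imwrite("pics/c.png",np.vstack([cv2.resize(b,(560,300)),r])[:,:,::-1])
g0=cv2.cvtColor(S["scene"]["frame"],6)
g1=cv2.cvtColor(s["frame"],6)
for u in(265,275,285): print(u,g0[228:248,u].tolist(),g1[228:248,u].tolist())
E
```

```text
265 [199, 200, 199, 200, 200, 199, 199, 199, 201, 200, 194, 175, 158, 154, 151, 133, 106, 87, 85, 83] [206, 206, 206, 207, 207, 207, 207, 207, 208, 207, 200, 181, 163, 161, 157, 139, 109, 93, 89, 87]
275 [200, 199, 200, 200, 200, 200, 200, 200, 200, 193, 176, 160, 158, 156, 142, 121, 99, 89, 88, 89] [207, 207, 207, 207, 207, 207, 208, 208, 207, 200, 183, 166, 164, 164, 150, 127, 107, 96, 92, 93]
285 [201, 201, 201, 201, 201, 200, 201, 200, 193, 176, 160, 159, 162, 163, 166, 168, 169, 169, 169, 169] [207, 208, 208, 208, 208, 208, 207, 207, 200, 182, 167, 167, 169, 171, 173, 175, 176, 177, 176, 176]
```

View pics/c.png

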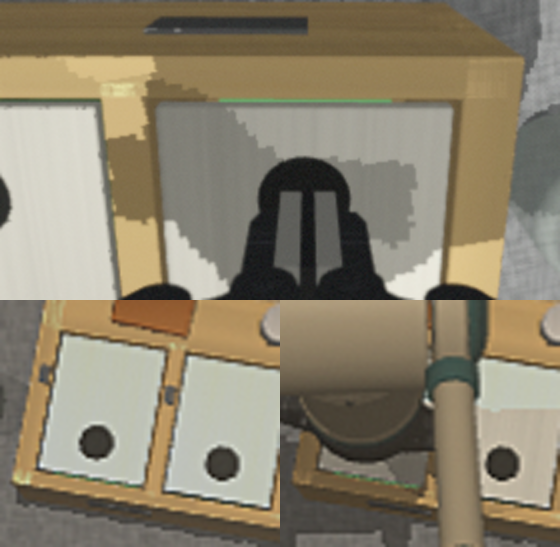

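```bash
python3 - <<'E'
from h import *
from scipy.spatial.transform import Rotation as Ro
st=sense();w=snapshot("wrist");s=snapshot("scene")
print(st["tcp_pos"],st["width"],st["contact_force"])
T=np.eye(4);T[:3,:3]=Ro.from_rotvec(st["tool_rot"]).as_matrix();T[:3,3]=st["tcp_pos"]
def proj(s,P,X):
    p=(np.linalg.inv(P)@np.append(X,1))[:3];f=192/np.tan(np.radians(s["vfov"])/2)
    a=np.array([p[0],-p[1]])/-p[2];a*=1+s["k1"]*(a@a);return a*f+[s["cx"],s["cy"]]
W=T@np.array(w["tool_from_camera"]);print(np.round(w["tool_from_camera"],2).tolist())
pts={"tcp":T[:3,3],"padA":[557.8,81.5,100],"tcp+12":T[:3,3]+[0,0,12],"padB":[540,-13.1,100],"padB z80":[540,-13.1,80],"padB z90":[540,-13.1,90]}
for n,X in pts.items(): print(n,"wrist",proj(w,W,X).round(1),"scene",proj(s,np.array(s["pose"]),X).round(1))
g=cv2.cvtColor(w["frame"],6);_,_,q,c=cv2.connectedComponentsWithStats((g<70).astype(np.uint8))
for k in range(1,len(c)):
    if q[k,4]>150: print(c[k].round(1),q[k])
E
```

```text
[558.01070592  82.07610375  89.92933641] 0.0010044676007090402 [-0.22487639  0.33430656  0.59631334]
[[0.0, 0.95, 0.3, 76.86], [1.0, -0.0, -0.0, -0.55], [0.0, 0.3, -0.95, -168.09], [0.0, 0.0, 0.0, 1.0]]
tcp wrist [254.4 231.9] scene [268.3 213.3]
padA wrist [253.3 239.3] scene [268.1 210.5]
tcp+12 wrist [254.4 241. ] scene [268.4 210. ]
padB wrist [ 83.7 237.8] scene [226.  214.3]
padB z80 wrist [ 99.9 224. ] scene [226.5 219.7]
padB z90 wrist [ 92.2 230.6] scene [226.3 217. ]
[20.1 51.5] [ 14   0  13 108 583]
[138.9  37.1] [  74   24  130   27 1862]
[156.4  78. ] [  98   43  131   71 1770]
[214.9 151.1] [174 148  80   9 526]
[ 82.8 237.6] [  62  218   43   40 1321]
[253.6 336.6] [    0   219   508   165 36345]
[419.2 266.6] [ 381  231   79   73 4264]
```

The wrist view predicts pad B within 1 px, so the pose is right. Flap A's rear edge has not moved and the tips look short of the pad, so I'll keep going down in small, force-checked steps.

```bash
python3 -m handwheel '0 0 -0.04 0 -1;0 0 0 0 -1;0 0 0 0 -1'|grep -E "pos|force"; python3 -m handwheel '0 0 -0.04 0 -1;0 0 0 0 -1;0 0 0 0 -1'|grep -E "pos|force"; python3 -m handwheel '0 0 -0.04 0 -1;0 0 0 0 -1;0 0 0 0 -1'|grep -E "pos|force"
```

```text
tcp_pos: [557.9, 82.1, 88.2]
contact_force: [0.8, 0.4, -1.0]
tcp_pos: [557.9, 82.1, 86.6]
contact_force: [0.3, 0.2, -0.1]
tcp_pos: [557.9, 82.1, 85.0]
contact_force: [0.2, -0.3, -0.9]
```

```bash
python3 - <<'E'
from h import *
import pickle
S=pickle.load(open("S.pkl","rb"));s=snapshot("scene");w=snapshot("wrist")
g0=cv2.cvtColor(S["scene"]["frame"],6);g1=cv2.cvtColor(s["frame"],6)
for u in(265,285): print(u,g0[234:244,u].tolist(),g1[234:244,u].tolist())
f=lambda a:np.clip((a/255.)**.5*255,0,255).astype(np.uint8)
a=cv2.resize(f(s["frame"][180:240,230:310]),(400,300),interpolation=2)
b=cv2.resize(f(w["frame"][195:295,187:320]),(400,300),interpolation=2)
cv2.imwrite("pics/d.png",np.hstack([a,b])[:,:,::-1])
E
```

```text
265 [199, 199, 201, 200, 194, 175, 158, 154, 151, 133] [207, 207, 207, 208, 200, 181, 164, 160, 157, 139]
285 [201, 200, 193, 176, 160, 159, 162, 163, 166, 168] [208, 207, 200, 182, 167, 164, 168, 171, 173, 175]
```

View pics/d.png

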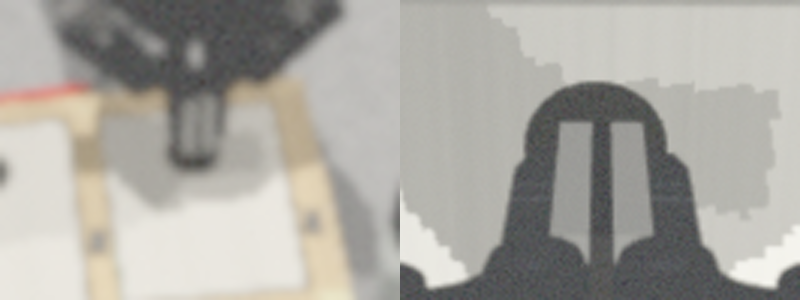

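In this view the tips cover most of the pad in the scene half, at about (195,160), and the flap is still flush. The true fingertips sit some 15 mm higher than the reported TCP, so I'll continue in 1 mm steps.

```bash
python3 -m handwheel '0 0 -0.03 0 -1;0 0 0 0 -1;0 0 0 0 -1'|grep -E "pos|force"; python3 -m handwheel '0 0 -0.03 0 -1;0 0 0 0 -1;0 0 0 0 -1'|grep -E "pos|force"; python3 -m handwheel '0 0 -0.03 0 -1;0 0 0 0 -1;0 0 0 0 -1'|grep -E "pos|force"
```

```text
tcp_pos: [558.0, 82.1, 83.9]
contact_force: [-0.6, -0.3, -0.6]
tcp_pos: [557.9, 82.1, 82.6]
contact_force: [0.3, 0.9, 0.7]
tcp_pos: [558.0, 82.1, 81.4]
contact_force: [0.3, -0.3, -0.6]
```

```bash
python3 -m handwheel '0 0 -0.03 0 -1;0 0 0 0 -1;0 0 0 0 -1'|grep -E "pos|force"; python3 -m handwheel '0 0 -0.03 0 -1;0 0 0 0 -1;0 0 0 0 -1'|grep -E "pos|force"; python3 -m handwheel '0 0 -0.03 0 -1;0 0 0 0 -1;0 0 0 0 -1'|grep -E "pos|force"
```

```text
tcp_pos: [558.0, 82.1, 80.3]
contact_force: [-0.4, -0.2, -0.2]
tcp_pos: [558.0, 82.1, 79.1]
contact_force: [-0.1, 0.5, 0.4]
tcp_pos: [558.0, 82.1, 77.8]
contact_force: [0.6, 0.1, 1.1]
```

```bash
python3 -m handwheel '0 0 -0.03 0 -1;0 0 0 0 -1;0 0 0 0 -1'|grep -E "pos|force"; cat > e.py <<'E'
from h import *
import pickle
S=pickle.load(open("S.pkl","rb"));s=snapshot("scene")
g0=cv2.cvtColor(S["scene"]["frame"],6);g1=cv2.cvtColor(s["frame"],6)
for u in(245,285): print(u,g0[232:248,u].tolist(),g1[232:248,u].tolist())
f=[sense()["joint_torque"] for _ in range(1)];print(f, sense()["contact_force"])
E
python3 e.py
```

```text
tcp_pos: [558.0, 82.1, 76.6]
contact_force: [1.1, 0.0, -0.1]
245 [190, 195, 195, 195, 194, 195, 196, 196, 191, 174, 155, 155, 160, 163, 166, 167] [196, 201, 202, 202, 201, 201, 202, 203, 198, 180, 162, 162, 165, 169, 172, 173]
285 [201, 200, 201, 200, 193, 176, 160, 159, 162, 163, 166, 168, 169, 169, 169, 169] [207, 207, 207, 206, 199, 182, 167, 165, 169, 169, 172, 175, 175, 176, 176, 175]
[array([-5.01835511e-04, -4.28627980e+01, -2.07733655e+01, -9.01248109e-05,
        3.00241278e-03, -7.53726084e-06])] [ 0.20932322 -0.36223755  0.28026708]
```

```bash
python3 -m handwheel '0 0 -0.03 0 -1;0 0 0 0 -1;0 0 0 0 -1'|grep -E "pos|force";python3 -m handwheel '0 0 -0.03 0 -1;0 0 0 0 -1;0 0 0 0 -1'|grep -E "pos|force"; python3 - <<'E'
from h import *
s=snapshot("scene");w=snapshot("wrist")
f=lambda a:np.clip((a/255.)**.5*255,0,255).astype(np.uint8)
a=cv2.resize(f(s["frame"][180:240,230:310]),(400,300),interpolation=2)
b=cv2.resize(f(w["frame"][195:295,187:320]),(400,300),interpolation=2)
cv2.imwrite("pics/e.png",np.hstack([a,b])[:,:,::-1])
E
```

```text
tcp_pos: [557.9, 82.1, 75.4]
contact_force: [-0.2, 0.0, 0.0]
tcp_pos: [558.0, 82.1, 74.3]
contact_force: [-0.6, 0.6, -0.1]
```

View pics/e.png

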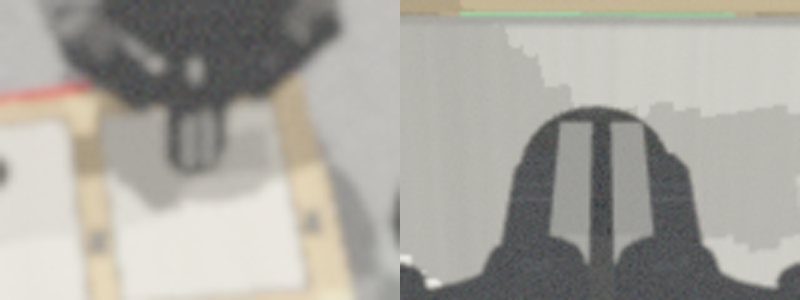

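The pad's front rim at (595,108) is closing on the tip edge at row 122. By geometry, contact is about 2 mm further down.

```bash
python3 -m handwheel '0 0 -0.025 0 -1;0 0 0 0 -1;0 0 0 0 -1'|grep -E "pos|force";python3 -m handwheel '0 0 -0.025 0 -1;0 0 0 0 -1;0 0 0 0 -1'|grep -E "pos|force";python3 -m handwheel '0 0 -0.025 0 -1;0 0 0 0 -1;0 0 0 0 -1'|grep -E "pos|force"
```

```text
tcp_pos: [558.0, 82.1, 73.4]
contact_force: [-0.4, -0.1, 0.9]
tcp_pos: [557.9, 82.1, 72.3]
contact_force: [0.7, -0.1, 0.6]
tcp_pos: [557.9, 82.1, 71.2]
contact_force: [-0.8, -0.3, 1.0]
```

```bash
python3 -m handwheel '0 0 -0.025 0 -1;0 0 0 0 -1;0 0 0 0 -1'|grep -E "pos|force";python3 -m handwheel '0 0 -0.025 0 -1;0 0 0 0 -1;0 0 0 0 -1'|grep -E "pos|force"; python3 e.py
```

```text
tcp_pos: [558.0, 82.1, 70.2]
contact_force: [-1.4, 0.2, 0.6]
tcp_pos: [558.0, 82.1, 69.2]
contact_force: [-0.8, 0.4, 0.8]
245 [190, 195, 195, 195, 194, 195, 196, 196, 191, 174, 155, 155, 160, 163, 166, 167] [196, 201, 202, 202, 202, 201, 201, 203, 198, 179, 162, 162, 166, 169, 172, 174]
285 [201, 200, 201, 200, 193, 176, 160, 159, 162, 163, 166, 168, 169, 169, 169, 169] [202, 202, 203, 197, 176, 149, 150, 162, 167, 170, 172, 174, 175, 176, 175, 175]
[array([-1.37236998e-01, -4.24758625e+01, -2.05573940e+01, -5.07044722e-02,
       -2.27800724e-01,  8.71329257e-05])] [-0.15851711  0.4555761   0.32271731]
```

Flap A's rear edge has started to rise in the image at under 1 N. I'll go further with force checks to tell the solid give (≤2.3 mm) from free motion.

```bash
python3 -m handwheel '0 0 -0.04 0 -1;0 0 0 0 -1;0 0 0 0 -1'|grep -E "pos|force";python3 -m handwheel '0 0 -0.04 0 -1;0 0 0 0 -1;0 0 0 0 -1'|grep -E "pos|force";python3 -m handwheel '0 0 -0.04 0 -1;0 0 0 0 -1;0 0 0 0 -1'|grep -E "pos|force"; python3 e.py
```

```text
tcp_pos: [558.1, 82.1, 67.6]
contact_force: [-0.5, 0.3, 1.0]
tcp_pos: [558.2, 82.0, 66.0]
contact_force: [-0.8, -0.5, 0.9]
tcp_pos: [558.3, 82.0, 64.5]
contact_force: [1.1, -0.6, 0.4]
245 [190, 195, 195, 195, 194, 195, 196, 196, 191, 174, 155, 155, 160, 163, 166, 167] [197, 201, 202, 201, 202, 201, 201, 202, 197, 179, 163, 161, 165, 168, 172, 174]
285 [201, 200, 201, 200, 193, 176, 160, 159, 162, 163, 166, 168, 169, 169, 169, 169] [197, 194, 180, 158, 132, 119, 143, 162, 167, 169, 173, 175, 176, 176, 174, 176]
[array([ 8.18734523e-02, -4.26957965e+01, -1.98144865e+01,  2.92227702e-02,
        1.44697311e-01,  5.50467473e-05])] [ 1.23632631 -1.1091597   0.76962288]
```

Flap A is the free one: it keeps turning at about 1 N, with its rear edge rising. I'll keep pushing, easing slightly toward the pivot for body clearance.

```bash
python3 -m handwheel '0.03 -0.005 -0.08 0 -1;0 0 0 0 -1;0.03 -0.005 -0.08 0 -1;0 0 0 0 -1;0.03 -0.005 -0.08 0 -1;0 0 0 0 -1'|grep -E "pos|force";python3 -m handwheel '0.03 -0.005 -0.08 0 -1;0 0 0 0 -1;0.03 -0.005 -0.08 0 -1;0 0 0 0 -1;0 0 0 0 -1'|grep -E "pos|force"; python3 e.py
python3 - <<'E'
from h import *
s=snapshot("scene");w=snapshot("wrist")
f=lambda a:np.clip((a/255.)**.5*255,0,255).astype(np.uint8)
a=cv2.resize(f(s["frame"][180:240,230:310]),(400,300),interpolation=2)
b=cv2.resize(w["frame"],(400,300))
cv2.imwrite("pics/f.png",np.hstack([a,b])[:,:,::-1])
E
```

```text
tcp_pos: [561.6, 81.4, 54.4]
contact_force: [-0.7, 0.3, 0.3]
tcp_pos: [564.0, 81.2, 48.1]
contact_force: [-0.2, -0.4, -1.1]
245 [190, 195, 195, 195, 194, 195, 196, 196, 191, 174, 155, 155, 160, 163, 166, 167] [197, 201, 201, 201, 201, 200, 200, 202, 197, 180, 160, 162, 165, 169, 171, 174]
285 [201, 200, 201, 200, 193, 176, 160, 159, 162, 163, 166, 168, 169, 169, 169, 169] [85, 79, 79, 80, 87, 109, 143, 162, 167, 169, 173, 174, 176, 175, 175, 174]
[array([-3.47255578e-02, -4.41123855e+01, -1.98890483e+01, -3.49463022e-03,
       -1.74327014e-02, -1.12221071e-04])] [ 0.53983201 -0.0488317  -1.04306935]
```

View pics/f.png

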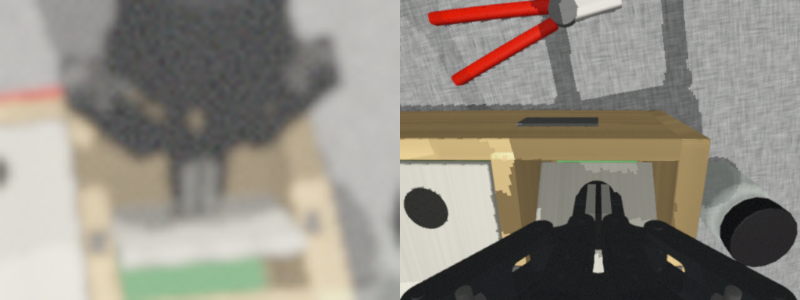

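Flap A is visibly tilted, with its rear edge up at about (200,225) and green showing under it. The gripper body is clear. I'll continue to the stop.

```bash
python3 -m handwheel '0 0 -0.07 0 -1;0 0 0 0 -1;0 0 0 0 -1'|grep -E "pos|force";python3 -m handwheel '0 0 -0.06 0 -1;0 0 0 0 -1;0 0 0 0 -1'|grep -E "pos|force"; python3 -m handwheel '0 0 -0.05 0 -1;0 0 0 0 -1;0 0 0 0 -1'|grep -E "pos|force"
```

```text
tcp_pos: [563.8, 81.1, 45.5]
contact_force: [-0.4, -0.5, -0.9]
tcp_pos: [563.8, 81.1, 43.1]
contact_force: [0.2, -0.5, -0.2]
tcp_pos: [563.8, 81.1, 41.1]
contact_force: [-0.2, -0.5, -0.8]
```

```bash
python3 -m handwheel '0 0 -0.03 0 -1;0 0 0 0 -1;0 0 0 0 -1'|grep -E "pos|force";python3 -m handwheel '0 0 -0.03 0 -1;0 0 0 0 -1;0 0 0 0 -1'|grep -E "pos|force"
```

```text
tcp_pos: [564.0, 81.1, 40.1]
contact_force: [0.5, -0.1, 1.4]
tcp_pos: [563.9, 81.1, 38.8]
contact_force: [0.1, -0.0, -0.5]
```

```bash
python3 -m handwheel '0 0 -0.03 0 -1;0 0 0 0 -1;0 0 0 0 -1'|grep -E "pos|force";python3 -m handwheel '0 0 -0.03 0 -1;0 0 0 0 -1;0 0 0 0 -1'|grep -E "pos|force"; python3 -m handwheel '0 0 -0.03 0 -1;0 0 0 0 -1;0 0 0 0 -1'|grep -E "time|pos|force"
```

```text
tcp_pos: [563.9, 81.1, 37.6]
contact_force: [-0.4, -0.1, 0.6]
tcp_pos: [564.0, 81.1, 36.8]
contact_force: [-0.9, -0.1, 4.1]
time_s: 14.08
tcp_pos: [564.1, 81.1, 36.6]
contact_force: [-3.4, 0.1, 11.3]
```

It is solid at TCP z 36.6, the predicted stop. I'll add one gentle nudge, lift straight up clear of the chest, and look.

```bash
python3 -m handwheel '0 0 -0.02 0 -1;0 0 0 0 -1;0 0 0 0 -1'|grep -E "pos|force"; python3 -m handwheel '0 0 0.1 0 -1;0 0 0.3 0 -1;0 0 0.6 0 -1;0 0 0.8 0 -1;0 0 0.8 0 -1;0 0 0.8 0 -1;-0.6 0 0.6 0 -1;-0.8 0 0.3 0 -1;-0.8 0 0 0 -1;-0.8 0 0 0 -1'; python3 -m handwheel '-0.8 0.4 0 0 -1;-0.8 0.4 0 0 -1;-0.6 0.4 0 0 -1;0 0 0 0 -1;0 0 0 0 -1'
python3 - <<'E'
from h import *
s=snapshot("scene");t=snapshot("top")
f=lambda a:np.clip((a/255.)**.6*255,0,255).astype(np.uint8)
a=cv2.resize(f(s["frame"][180:270,230:330]),(400,360),interpolation=2)
b=cv2.resize(f(t["frame"][110:200,205:305]),(400,360),interpolation=2)
cv2.imwrite("pics/g.png",np.hstack([a,b])[:,:,::-1])
E
```

```text
tcp_pos: [564.2, 81.1, 36.5]
contact_force: [-4.6, -1.1, 14.7]
time_s: 15.17
tcp_pos: [443.4, 81.1, 207.0]
tool_rot: [0.288, 3.127, 0.0]
contact_force: [-0.1, 0.4, 0.3]
width: 0.003
time_s: 15.58
tcp_pos: [355.1, 129.5, 206.5]
tool_rot: [0.284, 3.128, 0.0]
contact_force: [0.9, 0.4, 0.4]
width: -0.004
```

View pics/g.png

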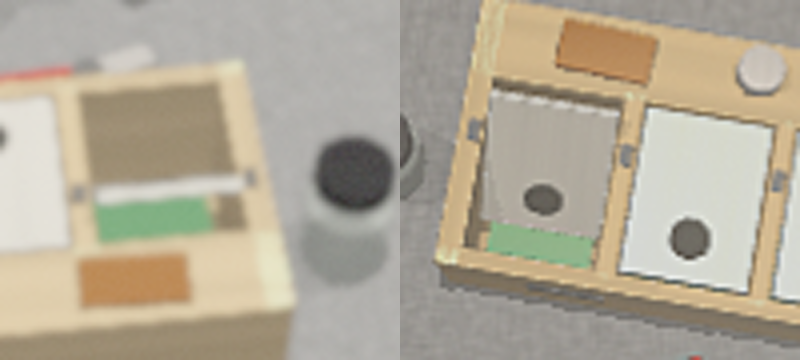

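Flap A is standing open, with pad A shifted to about (543,200) in the top crop and the other flaps flush. I'll compute its angle from that pad.

```bash
python3 - <<'E'
from h import *
from scipy.optimize import brentq
t=snapshot("top");g=cv2.cvtColor(t["frame"],6)
m=np.zeros_like(g);m[152:169,230:252]=1
_,_,q,c=cv2.connectedComponentsWithStats(((g<72)&(m>0)).astype(np.uint8))
k=1+np.argmax(q[1:,4]);print(c[k],q[k])
ex=np.array([.983,-.186]);pad=np.array([557.8,81.5]);piv=pad+45*ex
o,d=ray(t,*c[k])
for zp in(94,97,100):
    h=100-zp
    def F(a):
        s=-45*np.cos(a)-h*np.sin(a); z=zp-45*np.sin(a)+h*np.cos(a)
        X=o+d*(z-o[2])/d[2]; return (X[:2]-piv)@ex-s
    for a in np.arange(0,1.2,.1): pass
    try: print(zp,brentq(F,.3,1.3))
    except Exception as e: print(zp,F(.3),F(.9),F(1.3))
print(sense()["contact_force"],sense()["tcp_pos"],sense()["time_s"])
E
```

```text
[240.12280702 159.54385965] [236 156   9   8  57]
94 0.9942131096404687
97 0.9031439431979128
100 0.8161394256034853
[-0.27990076 -0.0974875   0.67271516] [357.25984856 128.82039562 206.54375728] 15.7333
```

```bash
python3 -c "
from workcell import hand_in; print(hand_in())"
```

```text
the job is handed in; nothing more can be done
None
```

The free flap was the leftmost one (A). I pushed it open to its stop, lifted the arm clear and handed the job in at about 16 s.

- **Finding it:** A was the first flap I pressed, so I didn't touch the other three. It turned at about 1 N.
- **Opening it:** I pushed it down until it went solid, with at most about 15 N on the fingers.
- **Checks after drawing back:** The pad's position in the top view gives an angle of about 0.90 rad if the pivot is at mid-plate. It would be 0.82 to 0.99 rad for a pivot at the top or bottom face. The flap stayed open, and contact force was back to noise. The neighbouring flap, the tile and the tin looked undisturbed in the last crop. I did not look closely at the rest of the scene again.
- **One disagreement:** The fingertips met the pad only when the reported TCP read about 73 mm, although the pad is at 100 mm. The shut fingers therefore seem about 27 mm shorter than the TCP reading suggests. I relied on force and the camera images instead. I also pushed about 6 mm nearer the pivot to keep the gripper's body clear of the chest.

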